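# Courgette halves cut face down on the oven tray

### The job

Two courgette halves have been left standing on end on the chopping board: tip each one over onto its cut face there on the board, without picking it up while it stands, then lay it in the oven tray beside the half that is already there. In the tray both must lie flat, cut face down, parallel to and in line with that half, stems pointing the same way as its stem, with a gap of at least a finger's width between the pieces. Set them down rather than drop them, and leave everything else where it is.

Things in the scene. Friction and masses are not known exactly. Their poses are not given: they have to be found in the camera images.
- half_a: Courgette half with stem, 130 mm long, about 100 g: flat pale cut face, round dark green back; D section 50 mm wide, 27 mm deep. Starts standing on its sliced end (butt) on the board. Origin: middle of the straight edge where cut face meets butt, on the board top. Own z: from butt to stem (up while standing); x: out of the cut face (level while standing, down once it lies on it).
- half_b: Second standing half, same shape and axes as half_a. Both: full section for 72 mm from the butt, then tapering to a stem stub 16 mm wide from 112 to 130 mm; ridge of the back at x = -27 mm. Lying cut face down it is gripped from above across the 50 mm width (own y), some 45 mm from the butt, fingertips just above the surface.
- half_a_stem (a point): Tip of half_a's stem, in its cut face plane, 130 mm from its origin along own z. A standing half pushed on its back 85 to 110 mm above the board, towards its own +x, leans over the straight butt edge and from about 12 degrees falls by itself onto the cut face, stem pointing where its x pointed; the butt may slip a few cm meanwhile.
- half_b_stem (a point): Tip of half_b's stem, in its cut face plane, 130 mm from its origin along own z.
- laid_half: An equal half already lying cut face down, loose, on the tray floor near one of the tray's two short sides. Origin: middle of the straight edge where cut face meets butt, on the tray floor; own x from butt to stem (stem tip at x = 130 mm), z up, y to the left of the stem direction.
- tray: Aluminium oven tray, fixed: 290 mm along own x, 360 mm along own y, floor 3 mm above the worktop, walls 3 mm thick, top of the rolled rim 26 mm up. Origin: centre of its underside; x roughly away from the robot. The laid half lies about 130 mm from the centre along +y or -y, the lemon as far the other way; the space between is free.
- board: Wooden chopping board, fixed, 300 mm along own x, 380 mm along own y, 18 mm thick. Origin: centre of its underside, on the worktop.
- lemon: Half a lemon, cut face down in the tray at the other end from the laid half: a loose dome 57 mm across and 34 mm high. Origin: centre of its underside. Bystander.
- knife: Kitchen knife lying flat along the board's far edge, 264 mm long, handle 23 mm wide and 16 mm thick. Origin: where blade meets handle, underside; own x towards the blade's point. Bystander.
- grater: Box grater, steel with black foot and cap, 114 x 98 x 249 mm high, standing to the left of the board. Origin: centre of its underside. Bystander.
- jug: Glass measuring jug, 124 mm across the rim, 118 mm high, handle out to 115 mm from its axis along own x, to the left of the board. Origin: centre of its underside. Bystander.
- mill: Dark wooden pepper mill, 60 mm across, 192 mm high, to the right of the tray. Origin: centre of its underside. Bystander.
- oil: Green glass oil bottle, 64 mm across, 240 mm high, to the right of the tray. Origin: centre of its underside. Bystander.
- ramekin: White ramekin, 90 mm across, 50 mm high, behind board and tray. Origin: centre of its underside. Bystander.
Not all that is in view belongs to the job. What is shaped like the half_a but purple is not meant.

How it is judged:
By the outcome, as a careful person would: the job done as asked, in the order asked, and still so for the second after the job is handed in, with the robot touching nothing.
It also fails if it takes over 72 s, if anything falls off the work surface, if the arm or the gripper's body presses on something with over 40 N, if the wrist force passes 120 N, or if a joint passes its speed limit or range.

### The arm

A 6-joint arm with a two-finger parallel gripper is mounted at the origin on the work surface. World frame = base frame: x ahead of the robot, y to its left, z up, the work surface at z = 0. Lengths are in m, angles in rad, forces in N, time in s.
With the tool pointing down it reaches from about 0.275 to 0.75 m from the base axis. Payload 10.2 kg.
Tool frame: the origin (TCP) lies at the very end of the fingers, on their centre line; the grasp point (between the pads) lies env.grip_depth behind it (env.grip_depth is the distance from the TCP to the grasp point, in m); z points along the fingers, y is the line along which they close (so a half turn about z gives the same grasp; the last joint's range is limited). The gripper opens to 88 mm and grips with 3 to 60 N. Pads are 18 mm wide; open, the fingers measure 123 mm over their backs; the gripper's body (75 mm by 187 mm) begins 45 mm behind the grasp point.
Start: joints at [0.929, 0.313, 1.498, -0, 1.331, -0.223], TCP at [0.214, 0.48, 0.239] pointing down, gripper open.
Joint ranges: [-2.94, 2.94], [-0.97, 2.17], [0.19, 2.56], [-1.23, 4.37], [0.02, 3.11], [-2.88, 2.88]. Speed limits (rad/s): [2.39, 2.39, 3.01, 3.14, 3.14, 3.14].

### API

Orientations are given as a unit quaternion [x, y, z, w].
In Python, from plant import env, viewer, hand_in gives the robot as it stands.
- The arm moves only by the tool play_rows, never from a script. Its argument "motion" is a list of rows, each an object with "jaw": the finger opening in cm, from 0 to 8.81; "slide": the shift along the tool's x, y, z in cm, a list of three; "roll": the turn about the tool's z in degrees. In form: [{"jaw": jaw, "slide": [tx, ty, tz], "roll": roll}, ...]. A call has 1 to 5 rows; each row shifts and turns the commanded pose from where the row before left it, along the tool's axes as they then stand; what a row does not reach is not made up. A row lasts 1/10 s, in which the tool goes at most 50 mm and 8.59 degrees, less where a joint would pass 70% of its speed; a pose out of reach is approached as far as the arm can. A call with a gripper value outside its range is refused whole. The fingers move at their own pace and stop on an object; "grip_force" is the grip in N (left out, the last holds). Time passes only in rows, so rows that do not move let the fingers close. It gives the time, the measured TCP pose, the force, the opening and the grip force at its end, in the units of the state.
- env.sense(): the state, without advancing time (a new reading comes with each control period).
- viewer.grab_frame(name): name is "scene" or "top" or "wrist"; returns a dict with "pixels" (420x560x3 uint8, red, green, blue), "depth" (420x560 float32, m along the optical axis (not along the pixel's ray), 0 where there is no reading), "intrinsics" (3x3 intrinsics, pixels), "eye" and "attitude" of the camera in the world. Camera axes: x right, y down, z forward; pixel columns grow to the right and rows downward; lengths in m; the calibration is good to about 2 mm. The wrist camera is an equidistant fisheye: a pixel r from the principal point sees the ray r / f radians off the axis. A picture is of the moment at which its call begins.
- hand_in(): hands the job in; it is judged then, once.
The state is a dict: "clock": time; "q": joint angles; "qd": joint speeds; "tau": joint torques, N m; "ee_pos": TCP position; "tool_rot": TCP orientation; "ft_force": force on the tool from outside, world axes, zero at the start; "torque": the same for the moment, N m; "finger_gap": opening from 0.0 (shut) to 1.0 (fully open); "finger_force": force on a finger pad.
Only numpy, scipy, OpenCV 4.12 (cv2) and the standard library are available. Lean on these libraries where they do the work, as an engineer would, in place of code of your own. Each camera call takes 0.05 s, during which the arm holds its last target. There are 200 camera calls.

## Working session

There is one attempt and no reset: what is moved stays moved. The work goes in short steps, Python scripts to look and compute and a tool call to move; the robot and the scene stay as the last step left them, time stands still between calls to the robot, and variables do not carry over. Pictures are saved under pics/ and viewed, at most 10 in all, crops included, and the job is handed in when it is done.

Besides the shell and the picture viewer there is one more tool, called after "Call:" as a command line: name --argument value ..., lists and objects as JSON in quotes. play_rows: Moves the arm, as the interface text tells. Its arguments: {"type":"object","properties":{"motion":{"type":"array"},"grip_force":{"type":"number"}},"required":["motion"]}

```bash
mkdir -p pics; ls
python3 - <<'E'
from plant import env, viewer
import cv2, numpy as np
s=env.sense(); print(s, env.grip_depth)
for n in("scene","top"):
    f=viewer.grab_frame(n); cv2.imwrite(f"pics/{n}0.png",f["pixels"][:,:,::-1]); np.savez(f"{n}0.npz",**f)
    print(n,f["intrinsics"],f["eye"],f["attitude"])
E
```

```text
pics
{'clock': 0.0, 'q': array([ 9.28643404e-01,  3.13429180e-01,  1.49843400e+00, -1.21100794e-05,
        1.33101451e+00, -2.23406204e-01]), 'qd': array([-0.0002128 ,  0.00107457, -0.0004276 ,  0.00084322,  0.0001273 ,
       -0.00014637]), 'tau': array([ 1.32040110e-03, -4.02198207e+01, -2.52274114e+01,  6.95515866e-02,
        3.51384259e-02, -1.39587896e-04]), 'ee_pos': array([0.21333573, 0.47942571, 0.23817289]), 'tool_rot': array([ 2.07845532e-01,  9.78161450e-01, -5.85745022e-04, -2.64129924e-04]), 'ft_force': array([ 0.07146559,  0.5088879 , -0.37324882]), 'torque': array([-0.02099311,  0.01392349, -0.00571522]), 'finger_force': 0.0, 'finger_gap': 1.0048766089427088} 0.0187
scene [[523.16513962   0.         279.04914703]
 [  0.         523.16513962 207.52944764]
 [  0.           0.           1.        ]] [ 1.30619963 -0.93373474  1.3259877 ] [ 0.87646261  0.30171026 -0.11379453 -0.35754023]
top [[468.09488583   0.         273.04743891]
 [  0.         468.09488583 210.48976787]
 [  0.           0.           1.        ]] [0.46270545 0.0198426  1.58904035] [ 0.7074281  -0.70549844  0.03580513 -0.02313923]
```

View pics/scene0.png

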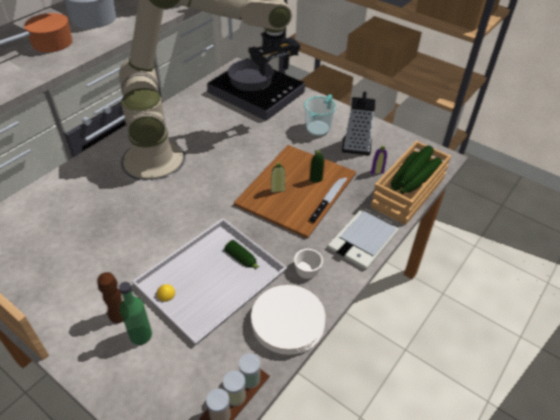

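View pics/top0.png

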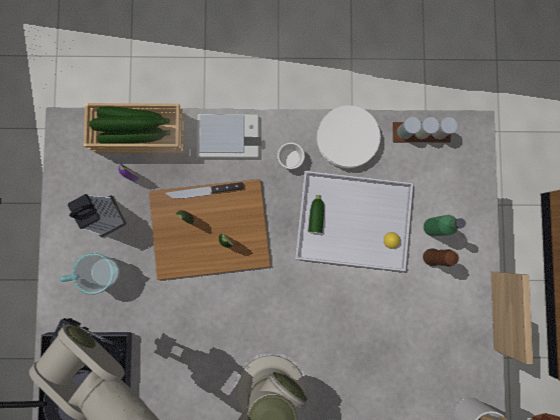

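The scene view shows the standing halves at (278,180), with its pale face towards this camera, and (317,167), with its dark back towards it. The laid half is at (240,254). In the top view they are at (226,241), (185,216) and (316,214), with the lemon at (391,240).

Candidates that could be mistaken for the halves, in top-view pixels:
- Standing halves at (185,216) and (226,241): chosen, because they are green and stand on the board.
- Purple piece at (127,172): rejected, wrong colour.
- Whole courgettes in the crate at (130,125): rejected.
- Half in the tray at (316,214): this is the reference piece.
- Green bottle at (440,226): rejected.

```bash
cat > h.py <<'E'
import numpy as np, cv2
from scipy.spatial.transform import Rotation as R
def cloud(f):
    K=f["intrinsics"]; d=f["depth"]; v,u=np.mgrid[:d.shape[0],:d.shape[1]]
    c=np.stack([(u-K[0,2])/K[0,0]*d,(v-K[1,2])/K[1,1]*d,d],-1)
    P=c@R.from_quat(f["attitude"]).as_matrix().T+f["eye"]; P[d==0]=np.nan
    return P
def ray(f,u,v,z):
    K=f["intrinsics"]; d=R.from_quat(f["attitude"]).apply([(u-K[0,2])/K[0,0],(v-K[1,2])/K[1,1],1])
    return f["eye"]+d*(z-f["eye"][2])/d[2]
def top_rect(P,m):
    p=P[m][:,:2].astype(np.float32); return cv2.minAreaRect(p*1000)
E
python3 - <<'E'
from h import *
fs={n:dict(np.load(n+"0.npz")) for n in("scene","top")}
for n,f in fs.items():
    P=cloud(f); hsv=cv2.cvtColor(f["pixels"],cv2.COLOR_RGB2HSV)
    g=((hsv[...,0]>28)&(hsv[...,0]<85)&(hsv[...,1]>70)).astype(np.uint8)
    k,l,st,c=cv2.connectedComponentsWithStats(g)
    for i in range(1,k):
        if st[i,4]<60: continue
        p=P[l==i]; p=p[~np.isnan(p[:,0])]
        if len(p)<20: continue
        print(n,c[i].round(),st[i,4],"med",np.median(p,0).round(3),"lo",np.percentile(p,2,axis=0).round(3),"hi",np.percentile(p,98,axis=0).round(3))
f=fs["top"];a=f["pixels"][195:260,150:250]; b=fs["scene"]["pixels"][140:205,255:355]
t=f["pixels"][165:275,290:420]
h=lambda x,s:cv2.resize(x,None,fx=s,fy=s,interpolation=cv2.INTER_CUBIC)
im=np.zeros((600,800,3),np.uint8)
A=h(a,4);B=h(b,4);T=h(t,3); im[:260,:400]=A; im[:260,400:]=B; im[265:595,:390]=T
cv2.imwrite("pics/crop.png",im[:,:,::-1])
# board/tray corners by ray on plane
P=cloud(f);hsv=cv2.cvtColor(f["pixels"],cv2.COLOR_RGB2HSV)
wood=(hsv[...,0]<18)&(hsv[...,1]>90)&(abs(P[...,2]-.018)<.012)&(P[...,0]<.65)&(P[...,1]>0)
wood[:, 290:]=0
print("board",top_rect(P,wood))
y=(hsv[...,0]>18)&(hsv[...,0]<34)&(hsv[...,1]>150)&(P[...,1]<-.1); print("lemon",np.nanmedian(P[y],0))
E
```

```text
scene [164.   3.] 99 med [0.046 0.125 0.585] lo [0.019 0.101 0.572] hi [0.067 0.158 0.597]
scene [279.  16.] 223 med [0.267 0.438 0.492] lo [0.244 0.416 0.46 ] hi [0.285 0.466 0.519]
scene [141.  99.] 563 med [ 0.018 -0.011  0.286] lo [-0.035 -0.06   0.274] hi [0.061 0.048 0.295]
scene [147. 131.] 581 med [ 0.079 -0.057  0.209] lo [ 0.037 -0.094  0.126] hi [ 0.105 -0.013  0.252]
scene [415. 170.] 1263 med [0.873 0.431 0.124] lo [0.815 0.343 0.092] hi [0.914 0.549 0.152]
scene [317. 167.] 300 med [0.573 0.269 0.091] lo [0.556 0.257 0.026] hi [0.589 0.29  0.149]
scene [278. 178.] 241 med [0.496 0.143 0.083] lo [0.481 0.13  0.028] hi [0.51  0.157 0.14 ]
scene [240. 254.] 398 med [ 0.582 -0.162  0.025] lo [ 0.527 -0.178  0.008] hi [ 0.641 -0.14   0.034]
scene [135. 319.] 1029 med [ 0.562 -0.559  0.127] lo [ 0.53  -0.579  0.016] hi [ 0.574 -0.529  0.212]
top [126. 125.] 2145 med [0.853 0.462 0.124] lo [0.809 0.353 0.093] hi [0.912 0.558 0.151]
top [316. 215.] 423 med [ 0.576 -0.155  0.026] lo [ 0.525 -0.175  0.007] hi [ 0.641 -0.132  0.034]
top [185. 216.] 106 med [0.567 0.27  0.125] lo [0.549 0.256 0.047] hi [0.582 0.294 0.149]
top [440. 226.] 542 med [ 0.538 -0.53   0.143] lo [ 0.512 -0.56   0.017] hi [ 0.568 -0.519  0.205]
top [224. 241.] 94 med [0.489 0.146 0.127] lo [0.474 0.128 0.084] hi [0.508 0.163 0.149]
board ((526.769287109375, 206.05189514160156), (286.423095703125, 378.2312316894531), 6.658748149871826)
lemon [ 0.49548301 -0.40325077  0.02815099]
```

View pics/crop.png

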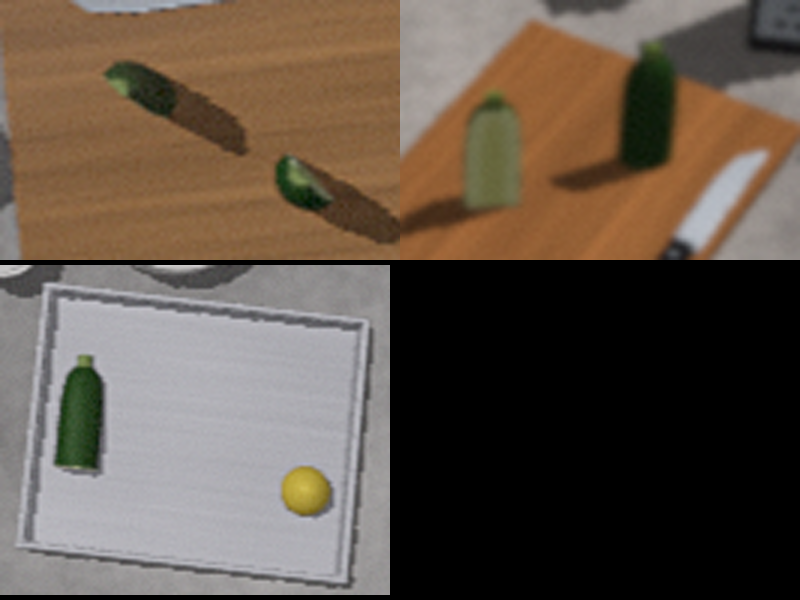

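The crop confirms both pieces. The near half at top (226,241) has its pale face towards +x/-y. The far one at (185,216) shows its back to the scene camera, so its face points roughly -x/+y. The wrist camera may see that face from here.

Run:
```python
from h import *
from plant import viewer
f=viewer.grab_frame("wrist"); np.savez("wrist0.npz",**f); cv2.imwrite("pics/wrist0.png",f["pixels"][:,:,::-1])
print(f["intrinsics"],f["eye"],f["attitude"],(f["depth"]>0).mean())
fs=[dict(np.load(n+"0.npz")) for n in("scene","top")]
for n,cx,cy in(("near",.49,.145),("far",.57,.27)):
    for f in fs:
        P=cloud(f); m=(np.hypot(P[...,0]-cx,P[...,1]-cy)<.045)&(P[...,2]>.035)&(P[...,2]<.16)
        p=P[m]; rgb=f["pixels"][m]
        q=p[p[:,2]<.085]
        if len(q)>15:
            A=np.c_[2*q[:,:2],np.ones(len(q))]; s=np.linalg.lstsq(A,(q[:,:2]**2).sum(1),rcond=None)[0]
            c=s[:2]; print(n,len(q),"circle",c.round(4),np.sqrt(max(0,s[2]+c@c)).round(4))
            d=np.degrees(np.arctan2(*(q[:,:2]-c).T[::-1])); print(np.percentile(d,[2,50,98]).round())
            w,V=np.linalg.eigh(np.cov(q[:,:2].T)); print("mean",q.mean(0).round(4),"eig",np.sqrt(w).round(4),"normal",np.degrees(np.arctan2(V[1,0],V[0,0])).round(1), (q[:,:2]-q[:,:2].mean(0)).__matmul__(V).min(0).round(4),((q[:,:2]-q[:,:2].mean(0))@V).max(0).round(4))
        s=p[p[:,2]>.135]; print(n,"stemtop",len(s),s.mean(0).round(4) if len(s) else 0)
```

```text
[[325.1922621    0.         275.11798442]
 [  0.         325.1922621  213.62612103]
 [  0.           0.           1.        ]] [0.14732184 0.5083219  0.38283552] [0.8304331  0.53932036 0.07603605 0.1171876 ] 0.9859141156462585
near 149 circle [0.4973 0.146 ] 0.0147
[-156.  -14.  171.]
mean [0.498  0.145  0.0607] eig [0.0032 0.0143] normal -49.6 [-0.0133 -0.0242] [0.0085 0.0228]
near stemtop 23 [0.497  0.1454 0.1423]
near 17 circle [0.4878 0.1487] 0.0201
[-161.  -79.   12.]
mean [0.4897 0.1394 0.0647] eig [0.0059 0.0173] normal -65.0 [-0.012  -0.0283] [0.0087 0.0184]
near stemtop 19 [0.4938 0.1432 0.1442]
far 152 circle [0.5667 0.2824] 0.0216
[-140.  -55.   31.]
mean [0.5753 0.2704 0.0602] eig [0.0059 0.0146] normal -51.8 [-0.0184 -0.027 ] [0.0115 0.024 ]
far stemtop 22 [0.5674 0.2795 0.1437]
far 30 circle [0.5638 0.2775] 0.0211
[-138.  -95.  -29.]
mean [0.5636 0.2595 0.0622] eig [0.003  0.0108] normal -83.7 [-0.0065 -0.0208] [0.0037 0.0152]
far stemtop 22 [0.565  0.2791 0.143 ]
```

View pics/wrist0.png

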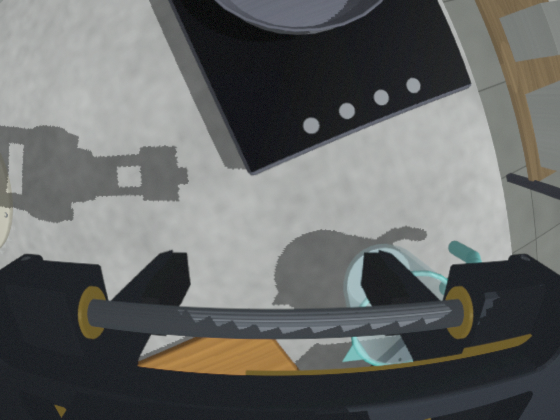

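The wrist view shows only the hob and jug, with a corner of the board at (220,355), so the far half's face isn't visible from here. Next I'll measure the laid half and tray, then plan the first approach.

Run:
```python
from h import *
f=dict(np.load("wrist0.npz")); print("optical axis",R.from_quat(f["attitude"]).as_matrix()[:,2].round(3))
for n in("scene","top"):
    f=dict(np.load(n+"0.npz")); P=cloud(f); hsv=cv2.cvtColor(f["pixels"],cv2.COLOR_RGB2HSV)
    m=(P[...,2]>.011)&(P[...,2]<.05)&(P[...,0]>.49)&(P[...,0]<.67)&(P[...,1]>-.2)&(P[...,1]<-.11)&(hsv[...,1]>70)
    p=P[m]; print(n,len(p),cv2.minAreaRect((p[:,:2]*1000).astype(np.float32)))
    q=p[p[:,2]>np.percentile(p[:,2],80)]; l=cv2.fitLine((q[:,:2]*1000).astype(np.float32),cv2.DIST_L2,0,.01,.01).ravel(); print("ridge",l, np.degrees(np.arctan2(l[1],l[0])),q[:,2].mean())
    b=p[p[:,0]<.60]; l=cv2.fitLine((b[:,:2]*1000).astype(np.float32),cv2.DIST_L2,0,.01,.01).ravel(); print("body",l,np.degrees(np.arctan2(l[1],l[0])))
    s=p[p[:,0]>p[:,0].max()-.015]; print("stem",s.mean(0).round(4),"x range",p[:,0].min(),p[:,0].max())
    # tray rim
    t=(P[...,2]>.019)&(P[...,2]<.035)&(P[...,0]>.38)&(P[...,0]<.75)&(P[...,1]>-.5)&(P[...,1]<-.08)&(hsv[...,1]<50)
    print("tray",top_rect(P,t))
    for c in [(0,0)]:
        y=(hsv[...,0]>18)&(hsv[...,0]<34)&(hsv[...,1]>150)&(P[...,1]<-.1)&(P[...,1]>-.5)&(P[...,0]>.4); print("lemon",top_rect(P,y))
```

```text
optical axis [ 0.253 -0.113 -0.961]
scene 377 ((587.521728515625, -159.17599487304688), (38.97907638549805, 127.6358871459961), 86.35397338867188)
ridge [ 9.9256790e-01 -1.2169210e-01  5.6808527e+02 -1.5507440e+02] -6.989768 0.03136971940893466
body [ 9.9405569e-01 -1.0887280e-01  5.6309393e+02 -1.6031758e+02] -6.2503414
stem [ 0.6441 -0.1621  0.0137] x range 0.5238792695826943 0.651272276035194
tray ((568.2725219726562, -263.7318115234375), (405.8802185058594, 311.3350830078125), 83.2740249633789)
lemon ((502.47088623046875, -411.5346984863281), (47.149234771728516, 42.608699798583984), 74.19466400146484)
top 411 ((584.474609375, -154.78192138671875), (43.34153747558594, 124.95463562011719), 84.38475036621094)
ridge [ 9.8541754e-01 -1.7015371e-01  5.6522144e+02 -1.5350995e+02] -9.796757 0.031825650533484545
body [ 9.9205506e-01 -1.2580433e-01  5.6141663e+02 -1.5214333e+02] -7.227207
stem [ 0.6376 -0.1584  0.0155] x range 0.5216382868165418 0.6470622261674195
tray ((582.6344604492188, -268.08978271484375), (405.7270202636719, 337.9327392578125), 83.70834350585938)
lemon ((495.6895751953125, -407.0265197753906), (47.74549865722656, 47.161155700683594), 88.62266540527344)
```

Call:
play_rows --motion '[{"jaw": 0, "slide": [-4.1, -1.95, 0], "roll": 0}, {"jaw": 0, "slide": [-4.1, -1.95, 0], "roll": 0}, {"jaw": 0, "slide": [-4.1, -1.95, 0], "roll": 0}, {"jaw": 0, "slide": [-4.1, -1.95, 0], "roll": 0}, {"jaw": 0, "slide": [-4.1, -1.95, 0], "roll": 0}]' --grip_force 15

```text
clock: 0.65
ee_pos: [0.3619, 0.3056, 0.2386]
tool_rot: [0.208, 0.978, -0.0, -0.0]
ft_force: [0.2, 0.2, -0.3]
finger_gap: 0.574
finger_force: 0.0
```

Call:
play_rows --motion '[{"jaw": 0, "slide": [-4.1, -1.95, 0], "roll": 0}, {"jaw": 0, "slide": [-4.1, -1.95, 0], "roll": 0}, {"jaw": 0, "slide": [-4.0, -1.85, 0], "roll": 8.5}, {"jaw": 0, "slide": [0, 0, 0], "roll": 8.5}, {"jaw": 0, "slide": [0, 0, 0], "roll": 8.5}]'

```text
clock: 1.15
ee_pos: [0.4498, 0.2039, 0.2383]
tool_rot: [0.423, 0.906, -0.0, -0.0]
ft_force: [-0.2, 0.3, -0.5]
finger_gap: 0.114
finger_force: 0.0
```

```bash
cat >> h.py <<'E'
def wpix(f,p):
    c=R.from_quat(f["attitude"]).inv().apply(np.asarray(p)-f["eye"]); r=np.hypot(c[0],c[1]); t=np.arctan2(r,c[2]); K=f["intrinsics"]
    return K[0,2]+K[0,0]*t*c[0]/r, K[1,2]+K[0,0]*t*c[1]/r
def wcloud(f):
    K=f["intrinsics"]; d=f["depth"]; v,u=np.mgrid[:d.shape[0],:d.shape[1]]
    a=(u-K[0,2])/K[0,0]; b=(v-K[1,2])/K[0,0]; t=np.hypot(a,b)+1e-9; k=np.tan(np.minimum(t,1.5))/t
    c=np.stack([a*k*d,b*k*d,d],-1); P=c@R.from_quat(f["attitude"]).as_matrix().T+f["eye"]; P[d==0]=np.nan; return P
def yaw(s):
    x=R.from_quat(s["tool_rot"]).as_matrix()[:,0]; return np.degrees(np.arctan2(x[1],x[0]))
E
python3 - <<'E'
from h import *
from plant import env,viewer
s=env.sense(); print(s["clock"],s["ee_pos"],yaw(s),s["finger_gap"],s["q"].round(2))
f=viewer.grab_frame("wrist"); np.savez("wrist1.npz",**f); cv2.imwrite("pics/wrist1.png",f["pixels"][:,:,::-1])
for p in([.567,.279,.018],[.567,.279,.148],[.498,.145,.018]): print(np.round(wpix(f,p)))
P=wcloud(f); m=(np.hypot(P[...,0]-.56,P[...,1]-.28)<.06)&(P[...,2]>.03)&(P[...,2]<.16); print(m.sum())
E
```

```text
1.15 [0.44981688 0.2039161  0.23830589] 130.01440065344426 0.113565412111133 [ 0.19  0.25  1.59  0.    1.31 -0.51]
[390. 201.]
[439. 239.]
[275. 248.]
2359
```

View pics/wrist1.png

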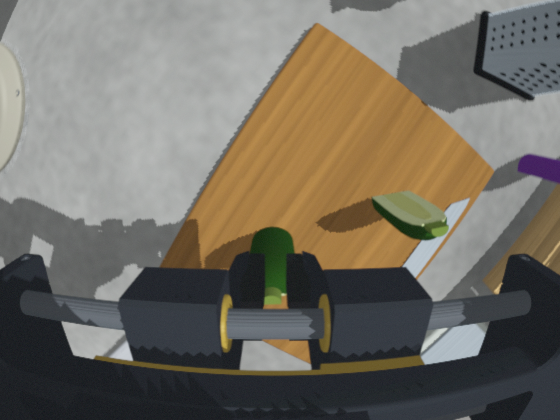

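The wrist view shows the near half's back right at the fingers (272,255). It also shows the far half's pale cut face at (410,210), with its back on the lower side and its stem at (437,230). Now I'll fit the far half's face plane and the near half's ridge.

Run:
```python
from h import *
f=dict(np.load("wrist1.npz")); P=wcloud(f); hsv=cv2.cvtColor(f["pixels"],cv2.COLOR_RGB2HSV)
m=(np.hypot(P[...,0]-.56,P[...,1]-.28)<.06)&(P[...,2]>.03)&(P[...,2]<.15)
print(np.percentile(hsv[m],[5,25,50,75,95],axis=0))
for lo,hi in((.025,.085),(.03,.12)):
    mm=m&(P[...,2]>lo)&(P[...,2]<hi)&(hsv[...,2]>105); p=P[mm]
    c=p.mean(0); U,S,V=np.linalg.svd(p-c,full_matrices=False); n=V[2]*np.sign(V[2][1]); res=abs((p-c)@n)
    k=res<.003; p=p[k]; c=p.mean(0); n=np.linalg.svd(p-c,full_matrices=False)[2][2]; n*=np.sign(n[1])
    print(len(p),c.round(4),n.round(3),"yaw",np.degrees(np.arctan2(n[1],n[0])).round(1)); t=np.array([-n[1],n[0]]); e=(p[:,:2]-c[:2])@t; print(np.percentile(e,[1,99]), "edge mid",c[:2]+t*(np.percentile(e,1)+np.percentile(e,99))/2)
m=(np.hypot(P[...,0]-.49,P[...,1]-.15)<.04)&(P[...,2]>.03)&(P[...,2]<.15)&(hsv[...,0]>28)&(hsv[...,0]<85)&(hsv[...,1]>70)
p=P[m]; a=np.radians(-50); d=np.array([np.cos(a),np.sin(a)]);n=np.array([-d[1],d[0]])
for z0,z1 in((.03,.06),(.06,.09),(.09,.11),(.11,.125)):
    q=p[(p[:,2]>z0)&(p[:,2]<z1)]
    if len(q): print(z0,len(q),"along",(q[:,:2]@d).min().round(4),"lat",((q[:,:2]@n).min().round(4),(q[:,:2]@n).max().round(4)))
print("tcp along/lat",np.array([.4498,.2039])@d,np.array([.4498,.2039])@n)
```

```text
[[ 32.  59.  45.]
 [ 34.  62.  76.]
 [ 37.  92. 137.]
 [ 45. 134. 146.]
 [ 56. 160. 152.]]
652 [0.5593 0.2862 0.0592] [-0.774  0.633  0.   ] yaw 140.7
[-0.0247288   0.02378216] edge mid [0.55955562 0.28655092]
1211 [0.5589 0.2858 0.0796] [-0.772  0.636 -0.001] yaw 140.5
[-0.0246279  0.0230707] edge mid [0.55940031 0.28641415]
0.03 359 along 0.1812 lat (np.float64(0.4475), np.float64(0.4944))
0.06 451 along 0.1811 lat (np.float64(0.4479), np.float64(0.4945))
0.09 238 along 0.182 lat (np.float64(0.4601), np.float64(0.4854))
0.11 230 along 0.1843 lat (np.float64(0.4665), np.float64(0.4839))
tcp along/lat 0.13292940488504582 0.47563118413000166
```

Call:
play_rows --motion '[{"jaw": 0, "slide": [0, 0, 4.4], "roll": 0}, {"jaw": 0, "slide": [0, 0, 4.4], "roll": 0}, {"jaw": 0, "slide": [0, 0, 4.2], "roll": 0}, {"jaw": 0, "slide": [-1.7, 0, 0], "roll": 0}, {"jaw": 0, "slide": [-1.3, 0, 0], "roll": 0}]'

```text
clock: 1.7
ee_pos: [0.4687, 0.1819, 0.1079]
tool_rot: [0.417, 0.909, -0.001, -0.001]
ft_force: [-0.5, 0.6, 0.2]
finger_gap: 0.004
finger_force: 0.0
```

Call:
play_rows --motion '[{"jaw": 0, "slide": [-0.6, 0, 0], "roll": 0}, {"jaw": 0, "slide": [-0.6, 0, 0], "roll": 0}, {"jaw": 0, "slide": [-0.6, 0, 0], "roll": 0}, {"jaw": 0, "slide": [-0.6, 0, 0], "roll": 0}, {"jaw": 0, "slide": [-0.6, 0, 0], "roll": 0}]'

```text
clock: 2.2
ee_pos: [0.4885, 0.1592, 0.109]
tool_rot: [0.418, 0.908, 0.0, 0.0]
ft_force: [-0.2, 0.2, 0.6]
finger_gap: 0.002
finger_force: 0.0
```

Run:
```python
from h import *
from plant import env,viewer
f=viewer.grab_frame("scene"); P=cloud(f); m=(np.hypot(P[...,0]-.52,P[...,1]-.13)<.08)&(P[...,2]>.03); hsv=cv2.cvtColor(f["pixels"],cv2.COLOR_RGB2HSV)
m&=(hsv[...,0]>28)&(hsv[...,0]<85)&(hsv[...,1]>70); p=P[m]
d=np.array([.643,-.766])
for z in(.03,.06,.09,.12): q=p[(p[:,2]>z)&(p[:,2]<z+.03)]; print(z,len(q),np.median(q[:,:2]@d) if len(q) else 0)
s=env.sense();print(s["ee_pos"],s["ee_pos"][:2]@d,s["ft_force"])
```

```text
0.03 49 0.21518767430868307
0.06 51 0.21948098424344745
0.09 54 0.2273712830341441
0.12 46 0.23093011381260564
[0.48900833 0.15862877 0.10892395] 0.19292271856785828 [ 0.42310361 -0.42695214 -0.14745254]
```

Call:
play_rows --motion '[{"jaw": 0, "slide": [-0.6, 0, 0], "roll": 0}, {"jaw": 0, "slide": [-0.6, 0, 0], "roll": 0}, {"jaw": 0, "slide": [-0.4, 0, 0], "roll": 0}, {"jaw": 0, "slide": [0, 0, 0], "roll": 0}, {"jaw": 0, "slide": [0, 0, 0], "roll": 0}]'

```text
clock: 2.75
ee_pos: [0.4985, 0.1473, 0.1087]
tool_rot: [0.419, 0.908, -0.0, -0.0]
ft_force: [-0.3, -0.4, -0.4]
finger_gap: 0.005
finger_force: 0.0
```

Call:
play_rows --motion '[{"jaw": 0, "slide": [0, 0, -2.0], "roll": 0}, {"jaw": 0, "slide": [0, 0, -3.0], "roll": 0}, {"jaw": 0, "slide": [0, 0, -3.0], "roll": 0}]'

```text
clock: 3.05
ee_pos: [0.4982, 0.1474, 0.1895]
tool_rot: [0.418, 0.908, -0.0, -0.0]
ft_force: [1.1, 1.6, -0.5]
finger_gap: 0.005
finger_force: 0.0
```

```bash
cat >> h.py <<'E'
def lying(f,cx,cy,r,zlo,zhi,wrist=False):
    P=(wcloud if wrist else cloud)(f); hsv=cv2.cvtColor(f["pixels"],cv2.COLOR_RGB2HSV)
    m=(np.hypot(P[...,0]-cx,P[...,1]-cy)<r)&(P[...,2]>zlo)&(P[...,2]<zhi)&(hsv[...,0]>28)&(hsv[...,0]<85)&(hsv[...,1]>70)
    p=P[m]; 
    if len(p)<30: return len(p)
    (c,(w,h),a)=cv2.minAreaRect((p[:,:2]*1000).astype(np.float32)); a=a if w>h else a+90
    l=cv2.fitLine((p[:,:2]*1000).astype(np.float32),cv2.DIST_L2,0,.01,.01).ravel()
    q=p[p[:,2]>np.percentile(p[:,2],75)]
    return dict(n=len(p),c=np.round(c,1),size=np.round((w,h),1),rect=round(a,1),line=round(np.degrees(np.arctan2(l[1],l[0])),1),top=q.mean(0).round(4),zmax=p[:,2].max().round(4))
E
python3 - <<'E'
from h import *
from plant import env,viewer
s=env.sense(); print(s["clock"],s["ee_pos"],yaw(s))
for n in("scene","top","wrist"):
    f=viewer.grab_frame(n); np.savez(n+"2.npz",**f); print(n,lying(f,.54,.1,.11,.023,.06,n=="wrist"))
    if n=="scene": cv2.imwrite("pics/s2.png",cv2.resize(f["pixels"][120:240,210:370,::-1],None,fx=4,fy=4))
E
```

```text
3.05 [0.49816449 0.14744119 0.18953362] 130.52145430693963
scene {'n': 328, 'c': array([541.6,  91.1]), 'size': array([ 44.5, 131.9]), 'rect': 131.5, 'line': np.float32(-48.0), 'top': array([0.5337, 0.102 , 0.046 ]), 'zmax': np.float64(0.0531)}
top {'n': 239, 'c': array([556.2,  75.3]), 'size': array([45. , 87.2]), 'rect': 135.2, 'line': np.float32(-35.0), 'top': array([0.5497, 0.0803, 0.0447]), 'zmax': np.float64(0.051)}
wrist {'n': 2415, 'c': array([538.7,  93.7]), 'size': array([ 48.7, 124.8]), 'rect': 131.4, 'line': np.float32(-45.2), 'top': array([0.5149, 0.1218, 0.0435]), 'zmax': np.float64(0.0456)}
```

View pics/s2.png

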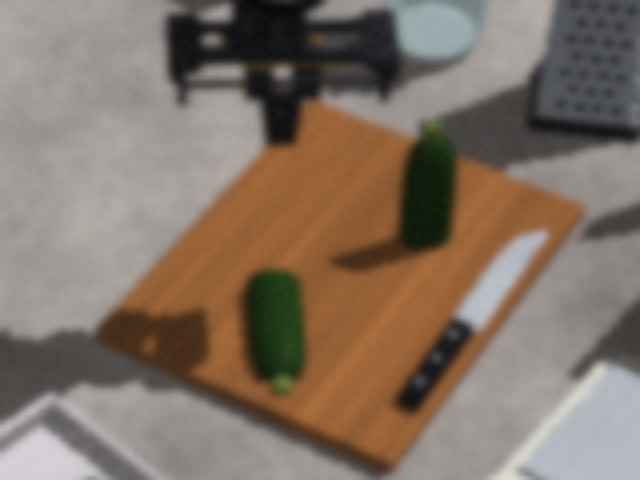

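The near half now lies flat at crop (273,330), its stem at (283,385). The far half still stands at (428,190). I'll tip that one next, so both are down before anything is carried.

Call:
play_rows --motion '[{"jaw": 0, "slide": [-0.25, 3.8, 0], "roll": 0}, {"jaw": 0, "slide": [-0.25, 3.8, 0], "roll": 0}, {"jaw": 0, "slide": [-0.25, 3.8, 0], "roll": 0}, {"jaw": 0, "slide": [-0.2, 3.7, 0], "roll": -5}, {"jaw": 0, "slide": [0, 0, 1.0], "roll": -5.1}]'

```text
clock: 3.7
ee_pos: [0.6215, 0.2403, 0.1768]
tool_rot: [0.335, 0.942, 0.0, 0.0]
ft_force: [0.0, 0.3, 0.5]
finger_gap: 0.008
finger_force: 0.0
```

Call:
play_rows --motion '[{"jaw": 0, "slide": [0, 0, 3.6], "roll": 0}, {"jaw": 0, "slide": [0, 0, 3.5], "roll": 0}, {"jaw": 0, "slide": [0, 0, 0], "roll": 0}]'

```text
clock: 4.0
ee_pos: [0.6166, 0.2376, 0.1013]
tool_rot: [0.337, 0.941, -0.003, -0.005]
ft_force: [-0.7, 1.0, -0.1]
finger_gap: 0.01
finger_force: 0.0
```

Run:
```python
from h import *
from plant import env
s=env.sense(); p=s["ee_pos"]; d=np.array([np.cos(np.radians(140.6)),np.sin(np.radians(140.6))]); n=np.array([-d[1],d[0]]); r=np.array([.5595,.2864])-p[:2]
print(p,yaw(s),"to face along",r@d,"lat",r@n)
```

```text
[0.61659451 0.23764064 0.10133746] 140.60884350022434 to face along 0.07506789481449848 lat -0.0014383664863605987
```

Call:
play_rows --motion '[{"jaw": 0, "slide": [1.7, 0, -0.4], "roll": 0}, {"jaw": 0, "slide": [1.3, 0, 0], "roll": 0}, {"jaw": 0, "slide": [0.6, 0, 0], "roll": 0}, {"jaw": 0, "slide": [0.6, 0, 0], "roll": 0}, {"jaw": 0, "slide": [0.6, 0, 0], "roll": 0}]'

```text
clock: 4.5
ee_pos: [0.5822, 0.269, 0.1125]
tool_rot: [0.337, 0.942, 0.0, 0.0]
ft_force: [-0.4, 0.4, -0.3]
finger_gap: 0.01
finger_force: 0.0
```

Call:
play_rows --motion '[{"jaw": 0, "slide": [0.6, 0, 0], "roll": 0}, {"jaw": 0, "slide": [0.6, 0, 0], "roll": 0}, {"jaw": 0, "slide": [0.6, 0, 0], "roll": 0}, {"jaw": 0, "slide": [0.6, 0, 0], "roll": 0}, {"jaw": 0, "slide": [0.4, 0, 0], "roll": 0}]'

```text
clock: 5.0
ee_pos: [0.5604, 0.2867, 0.1117]
tool_rot: [0.337, 0.942, -0.0, -0.0]
ft_force: [0.6, 0.1, 0.2]
finger_gap: 0.007
finger_force: 0.0
```

Call:
play_rows --motion '[{"jaw": 0, "slide": [0, 0, 0], "roll": 0}, {"jaw": 0, "slide": [0, 0, 0], "roll": 0}, {"jaw": 0, "slide": [0, 0, 0], "roll": 0}]'

```text
clock: 5.3
ee_pos: [0.561, 0.2862, 0.1117]
tool_rot: [0.337, 0.941, -0.0, 0.0]
ft_force: [0.4, 0.6, 0.9]
finger_gap: 0.006
finger_force: 0.0
```

Run:
```python
from h import *
from plant import env,viewer
s=env.sense(); print(s["clock"],s["ee_pos"],yaw(s))
for n in("scene","top","wrist"):
    f=viewer.grab_frame(n); np.savez(n+"3.npz",**f)
    print(n,"far",lying(f,.51,.33,.12,.023,.16,n=="wrist")); print("   near",lying(f,.54,.1,.11,.023,.06,n=="wrist"))
```

```text
5.3 [0.56102654 0.28616123 0.11169597] 140.58894332723983
scene far {'n': 243, 'c': array([518.2, 319.2]), 'size': array([ 42. , 135.3]), 'rect': 138.2, 'line': np.float32(-39.3), 'top': array([0.5322, 0.3077, 0.0517]), 'zmax': np.float64(0.1239)}
   near {'n': 327, 'c': array([541.9,  90.3]), 'size': array([ 43.9, 130. ]), 'rect': 131.5, 'line': np.float32(-47.4), 'top': array([0.533 , 0.105 , 0.0456]), 'zmax': np.float64(0.0502)}
top far 21
   near {'n': 467, 'c': array([542.5,  89.5]), 'size': array([ 47.7, 127.3]), 'rect': 131.5, 'line': np.float32(-47.9), 'top': array([0.5301, 0.1035, 0.0457]), 'zmax': np.float64(0.0563)}
wrist far {'n': 10878, 'c': array([508.2, 329.4]), 'size': array([ 49.3, 129.6]), 'rect': 140.5, 'line': np.float32(-39.8), 'top': array([0.5283, 0.3131, 0.0431]), 'zmax': np.float64(0.0455)}
   near {'n': 2295, 'c': array([533.7, 103.2]), 'size': array([ 47.7, 103.6]), 'rect': 132.4, 'line': np.float32(-48.4), 'top': array([0.5205, 0.1159, 0.0429]), 'zmax': np.float64(0.0447)}
```

Both halves lie flat, and the far one fits at yaw 140.5° with centre (0.508, 0.329). I'll grasp it first, since the tool is already aligned.

Call:
play_rows --motion '[{"jaw": 7.2, "slide": [2.5, 0, 0], "roll": 0}, {"jaw": 7.2, "slide": [2.4, 0, 0], "roll": 0}, {"jaw": 7.2, "slide": [0, 0, 0.5], "roll": 0}, {"jaw": 7.2, "slide": [0, 0, 0.5], "roll": 0}, {"jaw": 7.2, "slide": [0, 0, 0.5], "roll": 0}]'

```text
clock: 5.95
ee_pos: [0.5236, 0.3168, 0.0961]
tool_rot: [0.337, 0.941, -0.0, 0.0]
ft_force: [-0.3, 0.4, -0.7]
finger_gap: 0.436
finger_force: 0.0
```

Call:
play_rows --motion '[{"jaw": 7.2, "slide": [0, 0, 0.7], "roll": 0}, {"jaw": 7.2, "slide": [0, 0, 0.7], "roll": 0}, {"jaw": 7.2, "slide": [0, 0, 0.7], "roll": 0}, {"jaw": 7.2, "slide": [0, 0, 0.7], "roll": 0}, {"jaw": 7.2, "slide": [0, 0, 0.7], "roll": 0}]'

```text
clock: 6.45
ee_pos: [0.523, 0.3174, 0.061]
tool_rot: [0.337, 0.941, -0.0, -0.0]
ft_force: [0.7, -0.5, 0.5]
finger_gap: 0.816
finger_force: 0.0
```

Run:
```python
from h import *
from plant import env,viewer
s=env.sense(); print(s["clock"],s["ee_pos"],yaw(s),s["finger_gap"])
f=viewer.grab_frame("wrist"); print(lying(f,.51,.33,.12,.023,.16,True))
```

```text
6.45 [0.52298097 0.31736929 0.06102137] 140.59800872309805 0.8157412403625188
{'n': 14597, 'c': array([506.7, 330.9]), 'size': array([ 49. , 125.6]), 'rect': 139.6, 'line': np.float32(-40.0), 'top': array([0.5211, 0.3189, 0.0438]), 'zmax': np.float64(0.1379)}
```

Call:
play_rows --motion '[{"jaw": 7.2, "slide": [0, 0, 1.5], "roll": 0}, {"jaw": 7.2, "slide": [0, 0, 1.5], "roll": 0}, {"jaw": 7.2, "slide": [0, 0, 0.7], "roll": 0}, {"jaw": 7.2, "slide": [0, 0, 0.2], "roll": 0}, {"jaw": 4, "slide": [0, 0, 0], "roll": 0}]' --grip_force 15

```text
clock: 7.0
ee_pos: [0.5229, 0.3174, 0.0224]
tool_rot: [0.337, 0.941, -0.0, -0.0]
ft_force: [0.6, -0.4, 0.9]
finger_gap: 0.75
finger_force: 0.0
```

Call:
play_rows --motion '[{"jaw": 4, "slide": [0, 0, 0], "roll": 0}, {"jaw": 4, "slide": [0, 0, 0], "roll": 0}, {"jaw": 4, "slide": [0, 0, 0], "roll": 0}, {"jaw": 4, "slide": [0, 0, 0], "roll": 0}]'

```text
clock: 7.4
ee_pos: [0.5232, 0.3176, 0.0232]
tool_rot: [0.337, 0.941, 0.0, 0.0]
ft_force: [-0.8, 0.2, 3.1]
finger_gap: 0.566
finger_force: 15.0
```

Call:
play_rows --motion '[{"jaw": 4, "slide": [0, 0, -0.8], "roll": 0}, {"jaw": 4, "slide": [0, 0, -2.2], "roll": 0}, {"jaw": 4, "slide": [0, 0, -3.0], "roll": 0}, {"jaw": 4, "slide": [0, 0, -3.0], "roll": 0}, {"jaw": 4, "slide": [-1.5, -1.7, -1.0], "roll": 0}]'

```text
clock: 7.9
ee_pos: [0.5244, 0.2965, 0.1263]
tool_rot: [0.336, 0.942, 0.002, 0.002]
ft_force: [0.5, 0.3, -1.2]
finger_gap: 0.566
finger_force: 15.0
```

Call:
play_rows --motion '[{"jaw": 4, "slide": [-3, -3.4, 0], "roll": 0}, {"jaw": 4, "slide": [-3, -3.4, 0], "roll": 0}, {"jaw": 4, "slide": [-3, -3.4, 0], "roll": 0}, {"jaw": 4, "slide": [-3, -3.4, 0], "roll": 0}, {"jaw": 4, "slide": [-3, -3.4, 0], "roll": 0}]'

```text
clock: 8.4
ee_pos: [0.5315, 0.0665, 0.1233]
tool_rot: [0.337, 0.942, 0.0, 0.0]
ft_force: [-0.1, 0.2, -0.8]
finger_gap: 0.563
finger_force: 15.0
```

Call:
play_rows --motion '[{"jaw": 4, "slide": [-3, -3.4, 0], "roll": 0}, {"jaw": 4, "slide": [-3, -3.4, 0], "roll": 0}, {"jaw": 4, "slide": [-3, -3.4, 0], "roll": 0}, {"jaw": 4, "slide": [-3, -3.4, 0], "roll": 0}, {"jaw": 4, "slide": [-3, -3.4, 0], "roll": 0}]'

```text
clock: 8.9
ee_pos: [0.5395, -0.1602, 0.1233]
tool_rot: [0.337, 0.941, 0.0, 0.0]
ft_force: [-0.0, 0.2, 0.2]
finger_gap: 0.562
finger_force: 15.0
```

Call:
play_rows --motion '[{"jaw": 4, "slide": [-3, -3.4, 0], "roll": 0}, {"jaw": 4, "slide": [-3, -3.3, 0], "roll": 0}, {"jaw": 4, "slide": [-3, -3.2, 0], "roll": 0}, {"jaw": 4, "slide": [-1.8, -1.8, 0], "roll": 0}, {"jaw": 4, "slide": [0, 0, 0], "roll": 8.5}]'

```text
clock: 9.4
ee_pos: [0.5484, -0.3207, 0.1227]
tool_rot: [0.408, 0.913, -0.0, 0.0]
ft_force: [-0.1, 0.2, -1.2]
finger_gap: 0.562
finger_force: 15.0
```

Call:
play_rows --motion '[{"jaw": 4, "slide": [0, 0, 0], "roll": 8.5}, {"jaw": 4, "slide": [0, 0, 0], "roll": 8.5}, {"jaw": 4, "slide": [0, 0, 0], "roll": 8.5}, {"jaw": 4, "slide": [0, 0, 0], "roll": 8.5}, {"jaw": 4, "slide": [0, 0, 0], "roll": 8.5}]'

```text
clock: 9.9
ee_pos: [0.5489, -0.3173, 0.1231]
tool_rot: [0.712, 0.702, -0.0, -0.0]
ft_force: [0.6, -0.2, -0.2]
finger_gap: 0.565
finger_force: 15.0
```

Call:
play_rows --motion '[{"jaw": 4, "slide": [0, 0, 0], "roll": 8.5}, {"jaw": 4, "slide": [0, 0, 0], "roll": 8.5}, {"jaw": 4, "slide": [0, 0, 0], "roll": 8.5}, {"jaw": 4, "slide": [0, 0, 0], "roll": 8.5}, {"jaw": 4, "slide": [0, 0, 0], "roll": 8.5}]'

```text
clock: 10.4
ee_pos: [0.5489, -0.3172, 0.1231]
tool_rot: [0.918, 0.397, -0.0, -0.0]
ft_force: [0.0, 0.6, -1.0]
finger_gap: 0.564
finger_force: 15.0
```

Call:
play_rows --motion '[{"jaw": 4, "slide": [0, 0, 0], "roll": 8.5}, {"jaw": 4, "slide": [0, 0, 0], "roll": 8.5}, {"jaw": 4, "slide": [0, 0, 0], "roll": 8.5}, {"jaw": 4, "slide": [0, 0, 0], "roll": 8.5}, {"jaw": 4, "slide": [0, 0, 0], "roll": 8.5}]'

```text
clock: 10.9
ee_pos: [0.5489, -0.3172, 0.123]
tool_rot: [0.999, 0.037, -0.0, -0.0]
ft_force: [-1.2, -0.4, -0.1]
finger_gap: 0.56
finger_force: 15.0
```

Run:
```python
from h import *
from plant import env,viewer
s=env.sense(); print(s["clock"],s["ee_pos"],yaw(s),s["finger_gap"],s["ft_force"])
for n in("wrist","top","scene"):
    f=viewer.grab_frame(n); np.savez(n+"4.npz",**f)
    print(n,"laid",lying(f,.575,-.155,.085,.008,.05,n=="wrist")); print("   held",lying(f,.575,-.317,.1,.07,.14,n=="wrist"))
    if n=="wrist": cv2.imwrite("pics/w4.png",f["pixels"][:,:,::-1])
```

```text
10.9 [ 0.54888137 -0.31721034  0.12304627] 4.25219698476838 0.5602662967427426 [-1.17054304 -0.38264498 -0.10196539]
wrist laid {'n': 5997, 'c': array([ 583.8, -157.8]), 'size': array([ 45.2, 127.6]), 'rect': 174.2, 'line': np.float32(-3.4), 'top': array([ 0.5602, -0.1529,  0.028 ]), 'zmax': np.float64(0.0303)}
   held {'n': 12087, 'c': array([ 566.6, -315.2]), 'size': array([128.7,  49.3]), 'rect': 6.0, 'line': np.float32(4.1), 'top': array([ 0.5727, -0.3156,  0.1391]), 'zmax': np.float64(0.14)}
top laid {'n': 416, 'c': array([ 585.3, -155.4]), 'size': array([ 43.1, 126.1]), 'rect': 172.4, 'line': np.float32(-5.6), 'top': array([ 0.5664, -0.154 ,  0.0314]), 'zmax': np.float64(0.0366)}
   held {'n': 52, 'c': array([ 611.4, -304.8]), 'size': array([15.9, 47.5]), 'rect': 146.2, 'line': np.float32(-27.1), 'top': array([ 0.6015, -0.303 ,  0.1362]), 'zmax': np.float64(0.1389)}
scene laid {'n': 388, 'c': array([ 587.1, -160. ]), 'size': array([ 40.8, 127.5]), 'rect': 173.0, 'line': np.float32(-3.3), 'top': array([ 0.5693, -0.1542,  0.0307]), 'zmax': np.float64(0.0343)}
   held {'n': 190, 'c': array([ 589.4, -322.9]), 'size': array([44.4, 83.9]), 'rect': 171.8, 'line': np.float32(15.2), 'top': array([ 0.5844, -0.3202,  0.1386]), 'zmax': np.float64(0.14)}
```

View pics/w4.png

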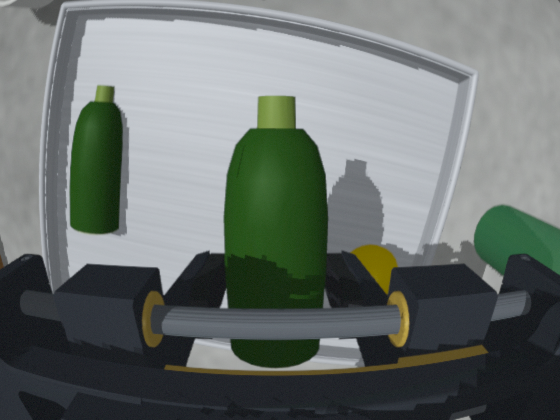

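The wrist view shows the laid half with its stem at (106,87) and butt at (95,232). The held half has its stem at (276,110), pointing away the same way, and the lemon is at (375,265). Refining the laid half's axis.

Run:
```python
from h import *
f=dict(np.load("wrist4.npz")); P=wcloud(f); hsv=cv2.cvtColor(f["pixels"],cv2.COLOR_RGB2HSV)
m=(np.hypot(P[...,0]-.58,P[...,1]+.155)<.09)&(P[...,2]>.006)&(P[...,2]<.05)&(hsv[...,0]>28)&(hsv[...,0]<85)&(hsv[...,1]>70)
p=P[m]; print(p[:,0].min(),p[:,0].max())
C=[]
for x in np.arange(.525,.65,.01):
    q=p[(p[:,0]>x)&(p[:,0]<x+.01)]
    if len(q)<10: continue
    t=q[q[:,2]>q[:,2].max()-.0015]; C.append((x+.005,np.mean(t[:,1]))); print(round(x,3),len(q),q[:,1].min().round(4),q[:,1].max().round(4),np.mean(t[:,1]).round(4),q[:,2].max().round(4))
C=np.array(C); k=np.polyfit(*C.T,1); print(np.degrees(np.arctan(k[0])),np.polyval(k,.52))
# held
p=P[(np.hypot(P[...,0]-.58,P[...,1]+.315)<.1)&(P[...,2]>.105)&(P[...,2]<.145)&(hsv[...,0]>28)&(hsv[...,0]<85)&(hsv[...,1]>70)]
s=p[p[:,0]>p[:,0].max()-.012]; print("held stem",s.mean(0),"max x",p[:,0].max(),"min x",p[:,0].min())
```

```text
0.5188111720512038 0.6476253458295245
0.525 505 -0.1755 -0.1297 -0.1494 0.0299
0.535 526 -0.1759 -0.1308 -0.1502 0.0299
0.545 534 -0.1769 -0.1324 -0.1519 0.0298
0.555 549 -0.1781 -0.1324 -0.1521 0.0303
0.565 566 -0.1789 -0.1347 -0.1534 0.0301
0.575 571 -0.1798 -0.1357 -0.1545 0.0298
0.585 577 -0.1801 -0.1373 -0.1558 0.029
0.595 565 -0.1806 -0.1383 -0.1563 0.0286
0.605 545 -0.1805 -0.1378 -0.1578 0.0278
0.615 474 -0.179 -0.142 -0.1566 0.0261
0.625 321 -0.1763 -0.1436 -0.1575 0.0222
0.635 169 -0.1689 -0.1533 -0.1604 0.0125
0.645 42 -0.1691 -0.1551 -0.1615 0.0111
-5.339107818384144 -0.14864508200063878
held stem [ 0.6248472  -0.3121454   0.12383263] max x 0.6310554025797114 min x 0.5013873512903498
```

Call:
play_rows --motion '[{"jaw": 4, "slide": [0, 0, 0], "roll": 5}, {"jaw": 4, "slide": [0, 0, 0], "roll": 4.5}, {"jaw": 4, "slide": [0.2, 0, 3.0], "roll": 0}, {"jaw": 4, "slide": [0, 0, 3.0], "roll": 0}, {"jaw": 4, "slide": [0, 0, 2.5], "roll": 0}]'

```text
clock: 11.55
ee_pos: [0.5507, -0.3172, 0.0364]
tool_rot: [0.999, -0.04, -0.0, -0.0]
ft_force: [-0.3, 0.0, -0.8]
finger_gap: 0.567
finger_force: 15.0
```

Call:
play_rows --motion '[{"jaw": 4, "slide": [0, 0, 1.0], "roll": 0}, {"jaw": 4, "slide": [0, 0, 0.7], "roll": 0}, {"jaw": 4, "slide": [0, 0, 0.5], "roll": 0}, {"jaw": 4, "slide": [0, 0, 0.3], "roll": 0}, {"jaw": 4, "slide": [0, 0, 0], "roll": 0}]'

```text
clock: 12.05
ee_pos: [0.5512, -0.3176, 0.0131]
tool_rot: [0.999, -0.042, 0.0, 0.0]
ft_force: [0.5, 0.1, -1.0]
finger_gap: 0.563
finger_force: 15.0
```

Run:
```python
from h import *
from plant import env,viewer
s=env.sense(); print(s["clock"],s["ee_pos"],yaw(s),s["finger_gap"],s["ft_force"])
```

```text
12.05 [ 0.5511831  -0.31763106  0.01311727] -4.8676797727845456 0.5630115331734752 [ 0.54136137  0.10155271 -0.96612933]
```

Call:
play_rows --motion '[{"jaw": 4, "slide": [0, 0, 0.2], "roll": 0.4}, {"jaw": 4, "slide": [0, 0, 0.2], "roll": 0}, {"jaw": 4, "slide": [0, 0, 0.1], "roll": 0}, {"jaw": 4, "slide": [0, 0, 0], "roll": 0}]'

```text
clock: 12.45
ee_pos: [0.5511, -0.3175, 0.0082]
tool_rot: [0.999, -0.046, 0.0, 0.0]
ft_force: [-1.6, 1.9, 4.2]
finger_gap: 0.565
finger_force: 15.0
```

Call:
play_rows --motion '[{"jaw": 6.3, "slide": [0, 0, 0], "roll": 0}, {"jaw": 6.3, "slide": [0, 0, 0], "roll": 0}, {"jaw": 6.3, "slide": [0, 0, 0], "roll": 0}, {"jaw": 6.3, "slide": [0, 0, -1.0], "roll": 0}, {"jaw": 6.3, "slide": [0, 0, -2.5], "roll": 0}]'

```text
clock: 12.95
ee_pos: [0.5501, -0.3168, 0.0418]
tool_rot: [0.999, -0.046, -0.002, -0.001]
ft_force: [-0.3, 0.1, 0.7]
finger_gap: 0.717
finger_force: 0.0
```

Call:
play_rows --motion '[{"jaw": 7.2, "slide": [0, 0, -4.0], "roll": 0}, {"jaw": 7.2, "slide": [0, 0, -4.0], "roll": 0}, {"jaw": 7.2, "slide": [0, -4.5, 0], "roll": 0}, {"jaw": 7.2, "slide": [0, -4.5, 0], "roll": 0}, {"jaw": 7.2, "slide": [0, -4.5, 0], "roll": 0}]'

```text
clock: 13.45
ee_pos: [0.5634, -0.1817, 0.1238]
tool_rot: [0.999, -0.047, 0.001, 0.0]
ft_force: [0.8, 0.8, -0.3]
finger_gap: 0.823
finger_force: 0.0
```

Call:
play_rows --motion '[{"jaw": 7.2, "slide": [-0.5, -4.5, 0], "roll": 0}, {"jaw": 7.2, "slide": [-0.5, -4.5, 0], "roll": 0}, {"jaw": 7.2, "slide": [-0.5, -4.5, 0], "roll": 0}, {"jaw": 7.2, "slide": [-0.5, -4.5, 0], "roll": 0}, {"jaw": 7.2, "slide": [-0.5, -4.5, 0], "roll": 0}]'

```text
clock: 13.95
ee_pos: [0.5592, 0.0451, 0.1236]
tool_rot: [0.999, -0.046, 0.001, 0.0]
ft_force: [-0.6, -0.2, -0.2]
finger_gap: 0.816
finger_force: 0.0
```

Run:
```python
from h import *
from plant import env,viewer
s=env.sense(); print(s["clock"],s["ee_pos"],yaw(s),s["finger_gap"],s["q"].round(2))
for n in("top","scene","wrist"):
    f=viewer.grab_frame(n)
    print(n,"placed",lying(f,.568,-.317,.085,.008,.05,n=="wrist"));print("  near",lying(f,.54,.1,.11,.023,.06,n=="wrist"))
    if n=="top": print(" laid",lying(f,.575,-.155,.085,.008,.05))
```

```text
13.95 [0.5591996  0.04506459 0.12363075] -5.302593744937432 0.8161063835940205 [-0.13  0.5   1.54 -0.    1.1   1.53]
top placed {'n': 421, 'c': array([ 569.4, -318.6]), 'size': array([ 45.3, 125.2]), 'rect': 174.9, 'line': np.float32(-5.7), 'top': array([ 0.5474, -0.3187,  0.0314]), 'zmax': np.float64(0.0379)}
  near {'n': 61, 'c': array([527.2, 110.2]), 'size': array([18.6, 84.3]), 'rect': 95.9, 'line': np.float32(-82.1), 'top': array([0.5314, 0.0961, 0.0476]), 'zmax': np.float64(0.0518)}
 laid {'n': 407, 'c': array([ 586., -155.]), 'size': array([ 43.4, 125.5]), 'rect': 175.3, 'line': np.float32(-5.5), 'top': array([ 0.5661, -0.1543,  0.0315]), 'zmax': np.float64(0.0387)}
scene placed {'n': 449, 'c': array([ 570.3, -324.9]), 'size': array([ 40.7, 125.9]), 'rect': 173.2, 'line': np.float32(-3.9), 'top': array([ 0.5542, -0.3189,  0.031 ]), 'zmax': np.float64(0.0369)}
  near {'n': 329, 'c': array([542.1,  89.8]), 'size': array([ 44.1, 127.8]), 'rect': 130.9, 'line': np.float32(-47.5), 'top': array([0.5321, 0.102 , 0.046 ]), 'zmax': np.float64(0.0526)}
wrist placed 0
  near {'n': 5942, 'c': array([542.2,  91. ]), 'size': array([ 48.3, 128. ]), 'rect': 131.3, 'line': np.float32(-46.6), 'top': array([0.5409, 0.0907, 0.0422]), 'zmax': np.float64(0.0449)}
```

Call:
play_rows --motion '[{"jaw": 7.2, "slide": [-1.8, -2.9, 0], "roll": 0}, {"jaw": 7.2, "slide": [-1.8, -2.8, 0], "roll": 0}, {"jaw": 7.2, "slide": [0, 0, 0], "roll": 8.5}, {"jaw": 7.2, "slide": [0, 0, 0], "roll": 8.5}, {"jaw": 7.2, "slide": [0, 0, 0], "roll": 8.5}]'

```text
clock: 14.6
ee_pos: [0.5291, 0.1022, 0.1232]
tool_rot: [0.963, -0.269, 0.0, 0.0]
ft_force: [-0.1, 0.0, -0.6]
finger_gap: 0.814
finger_force: 0.0
```

Call:
play_rows --motion '[{"jaw": 7.2, "slide": [0, 0, 0], "roll": 8.5}, {"jaw": 7.2, "slide": [0, 0, 1.0], "roll": 8.5}, {"jaw": 7.2, "slide": [0, 0, 2.0], "roll": 0.9}, {"jaw": 7.2, "slide": [0, 0, 2.0], "roll": 0}, {"jaw": 7.2, "slide": [0, 0, 1.0], "roll": 0}]'

```text
clock: 15.1
ee_pos: [0.5286, 0.1021, 0.0617]
tool_rot: [0.911, -0.413, -0.001, 0.0]
ft_force: [0.4, -0.2, 0.1]
finger_gap: 0.815
finger_force: 0.0
```

Run:
```python
from h import *
from plant import env,viewer
s=env.sense(); print(s["clock"],s["ee_pos"],yaw(s),s["finger_gap"],s["q"].round(2))
f=viewer.grab_frame("wrist"); r=lying(f,.54,.09,.11,.023,.055,True); print(r)
u=np.array([np.cos(np.radians(yaw(s))),np.sin(np.radians(yaw(s)))]); w=np.array([u[1],-u[0]])
for c in(r["c"]/1000,[.5422,.0905]): d=np.array(c)-.02*u-s["ee_pos"][:2]; print("x,y tool cm",100*d@u,100*d@w)
```

```text
15.1 [0.52857714 0.10209728 0.06171208] -48.77968371871409 0.8154495619168356 [-0.03  0.55  1.66 -0.    0.94  2.4 ]
{'n': 14238, 'c': array([542.5,  88.9]), 'size': array([ 48.7, 123.8]), 'rect': 130.8, 'line': np.float32(-48.6), 'top': array([0.5299, 0.1038, 0.0429]), 'zmax': np.float64(0.0452)}
x,y tool cm -0.08986984121262674 -0.17760895162509788
x,y tool cm -0.22998753557370888 -0.2604765069584964
```

Call:
play_rows --motion '[{"jaw": 7.2, "slide": [-0.15, -0.2, 1.5], "roll": 0}, {"jaw": 7.2, "slide": [0, 0, 1.5], "roll": 0}, {"jaw": 7.2, "slide": [0, 0, 0.7], "roll": 0}, {"jaw": 7.2, "slide": [0, 0, 0.2], "roll": 0}, {"jaw": 4, "slide": [0, 0, 0], "roll": 0}]' --grip_force 15

```text
clock: 15.65
ee_pos: [0.5296, 0.1056, 0.0243]
tool_rot: [0.911, -0.412, 0.0, -0.0]
ft_force: [-0.2, -0.7, -0.1]
finger_gap: 0.747
finger_force: 0.0
```

Call:
play_rows --motion '[{"jaw": 4, "slide": [0, 0, 0], "roll": 0}, {"jaw": 4, "slide": [0, 0, 0], "roll": 0}, {"jaw": 4, "slide": [0, 0, 0], "roll": 0}, {"jaw": 4, "slide": [0, 0, 0], "roll": 0}]'

```text
clock: 16.05
ee_pos: [0.5296, 0.1058, 0.0243]
tool_rot: [0.911, -0.412, 0.0, -0.0]
ft_force: [-0.7, -0.7, 5.3]
finger_gap: 0.565
finger_force: 15.0
```

Call:
play_rows --motion '[{"jaw": 4, "slide": [0, 0, -0.8], "roll": 0}, {"jaw": 4, "slide": [0, 0, -2.2], "roll": 0}, {"jaw": 4, "slide": [0, 0, -3.5], "roll": 0}, {"jaw": 4, "slide": [0, 0, -3.5], "roll": 0}, {"jaw": 4, "slide": [0, 0, 0], "roll": -8.5}]'

```text
clock: 16.55
ee_pos: [0.5312, 0.1059, 0.1285]
tool_rot: [0.939, -0.343, 0.004, -0.001]
ft_force: [0.1, 0.1, -1.2]
finger_gap: 0.563
finger_force: 15.0
```

Call:
play_rows --motion '[{"jaw": 4, "slide": [0, 0, 0], "roll": -8.5}, {"jaw": 4, "slide": [0, 0, 0], "roll": -8.5}, {"jaw": 4, "slide": [0, 0, 0], "roll": -8.5}, {"jaw": 4, "slide": [0, 0, 0], "roll": -8.5}, {"jaw": 4, "slide": [0, 0, 0], "roll": -0.9}]'

```text
clock: 17.05
ee_pos: [0.5291, 0.1059, 0.1239]
tool_rot: [0.999, -0.045, -0.0, -0.0]
ft_force: [-0.7, -0.4, -1.0]
finger_gap: 0.563
finger_force: 15.0
```

Call:
play_rows --motion '[{"jaw": 4, "slide": [0.5, 2.5, 0], "roll": 0}, {"jaw": 4, "slide": [0.8, 4.4, 0], "roll": 0}, {"jaw": 4, "slide": [0.8, 4.4, 0], "roll": 0}, {"jaw": 4, "slide": [0.8, 4.4, 0], "roll": 0}, {"jaw": 4, "slide": [0.8, 4.4, 0], "roll": 0}]'

```text
clock: 17.55
ee_pos: [0.5474, -0.0995, 0.124]
tool_rot: [0.999, -0.048, 0.0, -0.0]
ft_force: [0.0, 0.5, -1.3]
finger_gap: 0.563
finger_force: 15.0
```

Call:
play_rows --motion '[{"jaw": 4, "slide": [0.8, 4.4, 0], "roll": 0}, {"jaw": 4, "slide": [0.8, 4.4, 0], "roll": 0}, {"jaw": 4, "slide": [0.5, 3.0, 0], "roll": 0}, {"jaw": 4, "slide": [0, 1.9, 0], "roll": 0}, {"jaw": 4, "slide": [0, 0, 0], "roll": 0}]'

```text
clock: 18.05
ee_pos: [0.5553, -0.2377, 0.1235]
tool_rot: [0.999, -0.048, -0.0, -0.0]
ft_force: [0.1, 0.8, -1.4]
finger_gap: 0.562
finger_force: 15.0
```

Run:
```python
from h import *
from plant import env,viewer
s=env.sense(); print(s["clock"],s["ee_pos"],yaw(s),s["finger_gap"])
f=viewer.grab_frame("wrist"); P=wcloud(f); hsv=cv2.cvtColor(f["pixels"],cv2.COLOR_RGB2HSV)
g=(hsv[...,0]>28)&(hsv[...,0]<85)&(hsv[...,1]>70)
y=np.radians(yaw(s)); u=np.array([np.cos(y),np.sin(y)]); w=np.array([u[1],-u[0]])
def rep(n,m):
    p=P[m&g]; d=p[:,:2]-s["ee_pos"][:2]; a=d@u; b=d@w; st=a>a.max()-.014; bd=(a<a.max()-.06)
    print(n,"along",a.min().round(4),a.max().round(4),"lat body",b[bd].min().round(4),b[bd].max().round(4),"stem lat",((b[st].min()+b[st].max())/2).round(4))
c=s["ee_pos"]
rep("held",(np.hypot(P[...,0]-c[0]-.02,P[...,1]-c[1])<.1)&(P[...,2]>.1)&(P[...,2]<.145))
low=(P[...,2]>.006)&(P[...,2]<.05)
rep("laid",low&(np.hypot(P[...,0]-.58,P[...,1]+.155)<.085)); rep("placed",low&(np.hypot(P[...,0]-.568,P[...,1]+.318)<.085))
print("laid",lying(f,.575,-.155,.085,.008,.05,True),"placed",lying(f,.568,-.317,.085,.008,.05,True),"held",lying(f,.575,-.235,.1,.1,.145,True))
```

```text
18.05 [ 0.5553056  -0.23771558  0.12352073] -5.540645220132684 0.5615882895264888
held along -0.0467 0.0822 lat body -0.0387 0.0392 stem lat 0.0001
laid along -0.0442 0.0841 lat body -0.1073 -0.0605 stem lat -0.0842
placed along -0.043 0.0853 lat body 0.0546 0.1011 stem lat 0.0792
laid {'n': 7286, 'c': array([ 583.3, -156. ]), 'size': array([ 46.7, 128.3]), 'rect': 174.9, 'line': np.float32(-4.7), 'top': array([ 0.5594, -0.1524,  0.028 ]), 'zmax': np.float64(0.0303)} placed {'n': 7274, 'c': array([ 568.9, -317.2]), 'size': array([ 46.5, 128.3]), 'rect': 174.7, 'line': np.float32(-5.8), 'top': array([ 0.5442, -0.3163,  0.0279]), 'zmax': np.float64(0.0304)} held {'n': 19883, 'c': array([ 570.9, -241.3]), 'size': array([ 74.5, 129.8]), 'rect': 157.9, 'line': np.float32(-5.4), 'top': array([ 0.557 , -0.2381,  0.1419]), 'zmax': np.float64(0.1447)}
```

Call:
play_rows --motion '[{"jaw": 4, "slide": [0.25, -0.25, 2.5], "roll": -0.2}, {"jaw": 4, "slide": [0, 0, 3.0], "roll": 0}, {"jaw": 4, "slide": [0, 0, 2.5], "roll": 0}, {"jaw": 4, "slide": [0, 0, 1.2], "roll": 0}, {"jaw": 4, "slide": [0, 0, 0.8], "roll": 0}]'

```text
clock: 18.6
ee_pos: [0.5586, -0.2326, 0.0233]
tool_rot: [0.999, -0.044, -0.0, -0.0]
ft_force: [-0.0, -0.1, -0.3]
finger_gap: 0.568
finger_force: 15.0
```

Call:
play_rows --motion '[{"jaw": 4, "slide": [0, 0, 0.5], "roll": 0}, {"jaw": 4, "slide": [0, 0, 0.3], "roll": 0}, {"jaw": 4, "slide": [0, 0, 0.2], "roll": 0}, {"jaw": 4, "slide": [0, 0, 0.2], "roll": 0}, {"jaw": 4, "slide": [0, 0, 0], "roll": 0}]'

```text
clock: 19.1
ee_pos: [0.5586, -0.2339, 0.0118]
tool_rot: [0.999, -0.045, 0.0, 0.0]
ft_force: [0.5, -0.5, -1.6]
finger_gap: 0.564
finger_force: 15.0
```

Call:
play_rows --motion '[{"jaw": 4, "slide": [0, 0.1, 0.15], "roll": 0}, {"jaw": 4, "slide": [0, 0, 0.1], "roll": 0}, {"jaw": 4, "slide": [0, 0, 0], "roll": 0}]'

```text
clock: 19.4
ee_pos: [0.5585, -0.235, 0.0094]
tool_rot: [0.999, -0.045, 0.0, 0.0]
ft_force: [0.2, -0.4, -0.6]
finger_gap: 0.565
finger_force: 15.0
```

Call:
play_rows --motion '[{"jaw": 4, "slide": [0, 0, 0.1], "roll": 0}, {"jaw": 4, "slide": [0, 0, 0], "roll": 0}]'

```text
clock: 19.6
ee_pos: [0.5586, -0.235, 0.0093]
tool_rot: [0.999, -0.044, 0.0, 0.0]
ft_force: [-3.7, 1.0, 9.4]
finger_gap: 0.567
finger_force: 15.0
```

Call:
play_rows --motion '[{"jaw": 6.2, "slide": [0, 0, 0], "roll": 0}, {"jaw": 6.2, "slide": [0, 0, 0], "roll": 0}, {"jaw": 6.2, "slide": [0, 0, 0], "roll": 0}, {"jaw": 6.2, "slide": [0, 0, -1.0], "roll": 0}, {"jaw": 6.2, "slide": [0, 0, -2.5], "roll": 0}]'

```text
clock: 20.1
ee_pos: [0.5576, -0.2342, 0.0423]
tool_rot: [0.999, -0.044, -0.002, -0.001]
ft_force: [0.3, -0.3, 0.2]
finger_gap: 0.704
finger_force: 0.0
```

Call:
play_rows --motion '[{"jaw": 6.2, "slide": [0, 0, -4.0], "roll": 0}, {"jaw": 6.2, "slide": [0, 0, -4.0], "roll": 0}, {"jaw": 6.2, "slide": [-3, 0, -4.0], "roll": 0}, {"jaw": 6.2, "slide": [-4.5, 0, 0], "roll": 0}, {"jaw": 6.2, "slide": [-4.5, 0, 0], "roll": 0}]'

```text
clock: 20.6
ee_pos: [0.4379, -0.224, 0.1647]
tool_rot: [0.999, -0.044, 0.001, 0.001]
ft_force: [-0.6, 0.0, 0.2]
finger_gap: 0.703
finger_force: 0.0
```

Run:
```python
from h import *
from plant import env,viewer
s=env.sense(); print(s["clock"],s["ee_pos"])
for n in("top","scene","wrist"):
    f=viewer.grab_frame(n)
    for k,c in(("laid",(.575,-.155,.08)),("mid",(.573,-.237,.065)),("right",(.568,-.317,.08))): print(n,k,lying(f,*c,.012,.05,n=="wrist"))
    if n=="scene": cv2.imwrite("pics/end.png",cv2.resize(f["pixels"][130:340,80:360,::-1],None,fx=2.8,fy=2.8))
```

```text
20.6 [ 0.43787428 -0.22401262  0.1646833 ]
top laid {'n': 536, 'c': array([ 581.3, -184.5]), 'size': array([100.7, 126.1]), 'rect': 173.1, 'line': np.float32(66.1), 'top': array([ 0.5657, -0.1675,  0.0311]), 'zmax': np.float64(0.0395)}
top mid {'n': 427, 'c': array([ 571., -236.]), 'size': array([115.1, 107.5]), 'rect': 40.2, 'line': np.float32(-5.8), 'top': array([ 0.5579, -0.237 ,  0.0314]), 'zmax': np.float64(0.037)}
top right {'n': 501, 'c': array([ 568.4, -288.5]), 'size': array([100.7, 125.5]), 'rect': 179.7, 'line': np.float32(61.5), 'top': array([ 0.5524, -0.3008,  0.0317]), 'zmax': np.float64(0.0389)}
scene laid {'n': 423, 'c': array([ 582.7, -187.1]), 'size': array([ 95.3, 120.7]), 'rect': 177.0, 'line': np.float32(5.8), 'top': array([ 0.5681, -0.1699,  0.0312]), 'zmax': np.float64(0.0367)}
scene mid {'n': 412, 'c': array([ 577.7, -217.8]), 'size': array([ 87.9, 120.2]), 'rect': 175.5, 'line': np.float32(-2.7), 'top': array([ 0.5622, -0.2373,  0.031 ]), 'zmax': np.float64(0.0378)}
scene right {'n': 625, 'c': array([ 572.8, -291. ]), 'size': array([106.5, 124.5]), 'rect': 176.6, 'line': np.float32(85.7), 'top': array([ 0.5596, -0.3011,  0.0309]), 'zmax': np.float64(0.0382)}
wrist laid {'n': 7295, 'c': array([ 573.5, -183.4]), 'size': array([103. , 114.2]), 'rect': 174.6, 'line': np.float32(-83.5), 'top': array([ 0.558 , -0.1663,  0.0282]), 'zmax': np.float64(0.0306)}
wrist mid {'n': 6463, 'c': array([ 565.8, -236.6]), 'size': array([129.8, 107.6]), 'rect': 86.3, 'line': np.float32(-6.0), 'top': array([ 0.5487, -0.2341,  0.0282]), 'zmax': np.float64(0.0309)}
wrist right {'n': 7296, 'c': array([ 563.7, -289.6]), 'size': array([105.3, 114.1]), 'rect': 175.3, 'line': np.float32(55.8), 'top': array([ 0.5467, -0.3018,  0.0281]), 'zmax': np.float64(0.0305)}
```

View pics/end.png

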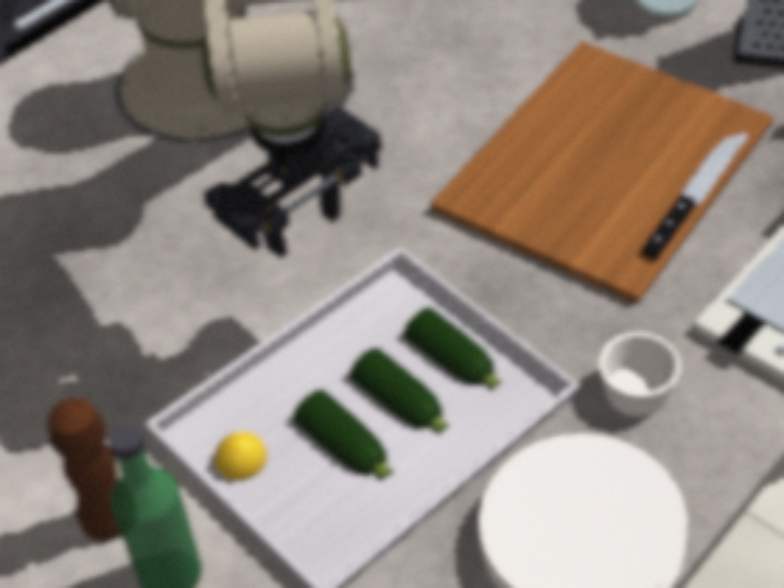

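In the end view, three halves lie parallel in the tray, at crop (450,345), (395,390) and (340,432). Their stems point the same way, the gaps are clear, and the robot is touching nothing.

```bash
python3 -c "
from plant import hand_in
print(hand_in())"
```

```text
the job is handed in; nothing more can be done
None
```

I tipped both courgette halves onto their cut faces on the board, then laid them flat in the tray beside the laid half: parallel, in line to about 2 mm, stems the same way, gaps about 30 mm. I handed the job in at about 21 s on the robot clock; no verdict came back.

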